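Clip the catch tray on and hold the slicer's collar home

ROBOT

A 6-joint arm with a two-finger parallel gripper is mounted at the origin on the work surface. World frame = base frame: x ahead of the robot, y to its left, z up, the work surface at z = 0. Lengths are in m, angles in rad, forces in N, time in s.
With the tool pointing down it reaches from about 0.25 to 0.85 m from the base axis. Payload 12.5 kg.
Tool frame: the origin (TCP) lies at the very end of the fingers, on their centre line; the grasp point (between the pads) lies 19 mm behind it; z points along the fingers, x is the direction in which the jaws open and shut, and the axes are right-handed (so a half turn about z gives the same grasp; the last joint's range is limited). The gripper opens to 93 mm and grips with 3 to 60 N. Pads are 15 mm wide; open, the fingers measure 128 mm over their backs; the gripper's body (75 mm by 188 mm) begins 65 mm behind the grasp point.
Start: joints at [-1.354, 0.351, 1.652, -0, 1.139, -0.085], TCP at [0.164, -0.525, 0.219] pointing down, gripper open.
Joint ranges: [-2.75, 2.75], [-0.79, 2.1], [0.01, 2.65], [-1.57, 4.71], [0.07, 3.14], [-2.87, 2.87]. Speed limits (rad/s): [2.22, 2.22, 2.79, 3.14, 3.14, 3.14].

INTERFACE

Orientations are given as a unit quaternion [w, x, y, z].
In Python, from rig import r gives the robot as it stands. The module is installed in compiled form; this text tells all that it offers.
- The arm moves only by the tool carry_out, never from a script. Its argument "steps" is a list of rows, each a list of 3 entries, a list of its own where there are three numbers: the turn, a rotation vector about the tool's x, y, z in degrees, then the shift along the tool's x, y, z in m, then the opening, from 0 (shut) to 1 (fully open). In form: [[[wx, wy, wz], [dx, dy, dz], fingers], ...]. A call has 1 to 5 rows; each row is the pose to reach, as a shift and turn from the pose commanded when the call began, along the tool's axes at that moment; what a row does not reach only later rows make up. A row lasts 1/12 s, in which the tool goes at most 41.7 mm and 7.16 degrees, less where a joint would pass 70% of its speed; a pose out of reach is approached as far as the arm can. A call with a gripper value outside its range is refused whole. The fingers move at their own pace and stop on an object; "grip_force" is the grip in N (left out, the last holds). Time passes only in rows, so rows that repeat a pose let the fingers close. It gives the time, the measured TCP pose, the force and the opening at its end, in the units of the state.
- r.sense(): the state, without advancing time (a new reading comes with each control period).
- r.capture(name): name is "scene" or "top" or "wrist"; returns the picture (480x640x3 uint8, red, green, blue); there is no depth.
- r.camera_info(name): a dict with "mtx" (3x3 intrinsics, pixels), "R" (3x3) and "t" (3): a world point X has camera coordinates R X + t; the wrist camera has in their place "tool_from_camera" (4x4, takes a point from camera to tool coordinates, whose origin is the TCP and whose axes are the tool frame's). Camera axes: x right, y down, z forward; pixel columns grow to the right and rows downward; lengths in m; the calibration is good to about 2 mm. The wrist camera is an equidistant fisheye: a pixel r from the principal point sees the ray r / f radians off the axis. A picture is of the moment at which its call begins: read the wrist's pose just before it. camera_info takes no time and is no camera call.
- r.job_done(): hands the job in, once; it reports no verdict.
The state is a dict: "clock": time; "joint_pos": joint angles; "joint_velocities": joint speeds; "joint_efforts": joint torques, N m; "position": TCP position; "ee_rot": TCP orientation; "force": force on the tool from outside, world axes, zero at the start; "torque": the same for the moment, N m; "width": opening from 0.0 (shut) to 1.0 (fully open).
Only numpy, scipy, OpenCV 4.12 (cv2) and the standard library are available. Lean on these libraries where they do the work, as an engineer would, in place of code of your own. Each camera call takes 0.05 s, during which the arm holds its last target.

TASK

On the vegetable slicer, slip the sprung clamp from the chopping board down over the slicer's upright lip together with the tray rim standing against it, and let go so that its spring pinches both. Then grip the knurled collar on the spindle and turn it clockwise (seen from above; less than a quarter turn is enough) until its hidden keyways line up with the pin, push it down fully home against its spring, and finish while still gripping it and holding it down, so that a helper can lock it. Leave the other things on the table where they are.

Things in the scene. Friction and masses are not known exactly. Their poses are not given: they have to be found in the camera images.
- clamp: white sprung clamp like a big clothes peg, 94 mm tall, 65 g, stands on the 10 mm thick chopping board, jaws down, handles up. Origin: centre of its foot when closed; z up, y along the hinge pin (40 mm above the foot), x the direction in which the handles are squeezed. Both sides alike, 34 mm wide along y. The frame belongs to the half at -x and leans with it (0.25 rad when fully squeezed)
- clamp_pads (a point): midway between the closed clamp's rubber pads, 4.5 mm above the foot, moves with the half at -x. The pads are the lowest 9 mm of the legs: 1 mm apart closed, about 17 mm when fully squeezed. Above the pads the legs leave 8 mm between them up to 36 mm above the foot
- clamp_grip (a point): midway between the finger flats of the handles, 76 mm above the foot, moves with the half at -x. The flats reach from 58 to 94 mm above the foot and lean 0.25 rad outward, 53 mm over their outsides at the top. Squeezing them (5 N at first, 13 N at the stop) opens the jaws; at the stop the flats are upright, 25 mm over their outsides, and with some 20 N they lie flat on the fingers and keep the clamp square
- clamp_jaw (a joint): opening angle of the clamp's hinge in rad: 0 closed, 0.5 fully squeezed open, about 0.14 when its spring pinches lip and rim
- slicer: white vegetable slicer, fixed. Origin on the table. Round housing with a slicing disc (104 mm across, top 66 mm up) round the spindle at y = -60 mm of its frame; lip and tray rim at y = +75 mm, then the grey catch tray, 22 mm tall, 150 mm along x, to y = +195 mm. A 6 mm pin crosses the spindle along the slicer's x, reaching 17 mm out both sides, its top 87 mm above the table, hidden under the collar
- lip_top (a point): middle of the top edge of the upright lip and tray rim: two 3 mm plates back to back (6 mm together), 48 mm above the table, 90 mm long. Axes as the slicer's: x along the edge, y across the plates. There is room to lower the clamp over them until its foot is 22 to 28 mm below the edge
- spindle_top (a point): centre of the tip of the upright steel spindle, 18 mm across, 112 mm above the table; axes as the slicer's
- collar: knurled aluminium collar, 48 mm across, 40 mm tall, about 120 g, on the spindle with 1 mm play all round. Origin: centre of its underside, at first 87.5 mm above the table on the sprung seat, just over the pin. Two keyways, 10 mm wide, 18 mm deep, open in its underside along its x axis, both ways, hidden by the outer skin. At first its x stands 0.45 to 1.2 rad counter-clockwise of the slicer's x
- collar_top (a point): centre of the collar's top face, 40 mm above its underside, 127.5 mm above the table at first, 115.5 mm when home. With the collar's x along the slicer's x (within about 0.1 rad) it can be pushed down 12 mm over the pin; otherwise it stops on the pin at once. Its turning has no end stops
- seat (a joint): travel of the sprung ring (47 mm across) under the collar, in m: 0 up, 0.012 pushed right down. Its spring pushes up with 3 N at 0 and 9 N at 0.012, so the collar comes up again when let go
- peeler: a Y-shaped vegetable peeler with black handle, 130 mm long, lying on the board near its far end; origin under its middle; leave it alone
- jar: a closed jar, 56 mm across, 80 mm tall, standing beyond the slicer's housing; origin under its centre; leave it alone
- dish: a small white bowl, 80 mm across, 35 mm tall, on the robot's side of the slicer; origin under its centre; leave it alone
- mug: a white mug, 85 mm tall, left of the slicer; origin under its centre; leave it alone
- spoon: a wooden spoon lying on the table at the right; origin near its middle; leave it alone
- plate: a white plate, 150 mm across, at the left; origin under its centre; leave it alone
Mind the look-alikes: they are no part of the job. Leave any yellow look-alike of the clamp alone. Of the things shaped like the collar, the aluminium one is meant.

How it is judged:
On the way, in this order (a step that is already met when the one before it is completed fails the run):
1. the clamp pinches lip and tray rim by its own spring, let go by the robot (z of clamp_pads in the frame of lip_top between -0.045 and -0.006 m and x of clamp_pads in the frame of lip_top between -0.04 and 0.04 m and y of clamp_pads in the frame of lip_top between -0.008 and 0.008 m and contact force between clamp and slicer above 3 N and contact force between the fingers and clamp below 0.1 N and value of joint clamp_jaw above 0.09 rad and angle between clamp's own z axis and vertical below 0.5 rad), for 0.3 s.
2. the collar is over the pin and pushed home in the fingers' grip (value of joint seat above 0.01 m and z of collar_top in the frame of spindle_top below 0.0065 m and horizontal distance between collar and spindle_top below 0.006 m and angle between collar's own z axis and vertical below 0.12 rad and contact force between the fingers and collar above 2 N), for 0.3 s.
At the end, for the whole second after the job is handed in: The untouched clamp pinches lip and rim (over 3 N, pads 6 to 45 mm below the edge, within 40 mm of its middle, leaning under 0.5 rad); the fingers still grip the collar (over 2 N), keyed over the pin: seat down over 10 of 12 mm, on axis within 6 mm, upright within 0.12 rad (all of step 1 and all of step 2); the arm keeps its last pose, push and grip.
It fails at once if a bystander is shoved more than 30 mm (distance of any of peeler, jar, dish, mug, spoon, plate from where it was at the start of the episode above 0.03 m).
It fails at once if a standing bystander is knocked over (angle between any of jar, dish, mug, plate's own z axis and vertical above 0.5 rad).
It also fails if it takes over 51 s, if anything falls off the work surface, if the arm or the gripper's body presses on something with over 40 N, if the wrist force passes 120 N, or if a joint passes its speed limit or range.

## Working session

There is one attempt and no reset: what is moved stays moved. The work goes in short steps, Python scripts to look and compute and a tool call to move; the robot and the scene stay as the last step left them, time stands still between calls to the robot, and variables do not carry over. Pictures are saved under pics/ and viewed, and the job is handed in when it is done.

Besides the shell and the picture viewer there is one more tool, called after "Emit:" by a JSON object that holds its "name" and its "arguments". carry_out: Moves the arm, as the interface text tells. Its arguments: {"type":"object","properties":{"steps":{"type":"array"},"grip_force":{"type":"number"}},"required":["steps"]}

```bash
mkdir -p pics; python3 - <<'E'
from rig import r
import cv2,numpy as np
s=r.sense(); print(s)
for n in ("scene","top","wrist"):
    im=r.capture(n); cv2.imwrite(f"pics/{n}0.png",im[:,:,::-1]); 
    np.set_printoptions(precision=5,suppress=True); print(n,r.camera_info(n))
E
```

```text
{'clock': 0.0, 'joint_pos': array([-1.35361684e+00,  3.51197309e-01,  1.65244001e+00,  2.98583105e-05,
        1.13905086e+00, -8.46061287e-02]), 'joint_velocities': array([-0.00035351, -0.00120306,  0.00082571, -0.00127548,  0.00028306,
       -0.00073498]), 'joint_efforts': array([-6.37738085e-04, -4.97316992e+01, -2.85257936e+01,  6.98502618e-02,
        2.57066404e-02, -1.09443031e-04]), 'position': array([ 0.1634295 , -0.52480437,  0.21811668]), 'ee_rot': array([-3.71020190e-04,  8.05361180e-01, -5.92784168e-01, -4.03203219e-04]), 'force': array([-0.46771238, -0.12953164,  0.54356265]), 'torque': array([-0.01970686,  0.00691674,  0.01248385]), 'width': 0.9959491590554383}
scene {'mtx': array([[446.4536 ,   0.     , 313.15971],
       [  0.     , 446.4536 , 239.47405],
       [  0.     ,   0.     ,   1.     ]]), 'R': array([[-0.39964,  0.91661,  0.01098],
       [ 0.73988,  0.32961, -0.58646],
       [-0.54117, -0.22625, -0.8099 ]]), 't': array([ 0.17493, -0.31581,  1.41782])}
top {'mtx': array([[613.57011,   0.     , 329.43027],
       [  0.     , 613.57011, 243.50545],
       [  0.     ,   0.     ,   1.     ]]), 'R': array([[ 0.00209, -1.     ,  0.00235],
       [-0.99533, -0.00231, -0.09647],
       [ 0.09647, -0.00214, -0.99533]]), 't': array([0.02715, 0.4995 , 1.45916])}
wrist {'mtx': array([[371.6483 ,   0.     , 317.38931],
       [  0.     , 371.6483 , 246.04886],
       [  0.     ,   0.     ,   1.     ]]), 'tool_from_camera': array([[ 1.     ,  0.00118,  0.00057, -0.00028],
       [-0.00129,  0.9584 ,  0.28543, -0.08042],
       [-0.0002 , -0.28543,  0.9584 , -0.16669],
       [ 0.     ,  0.     ,  0.     ,  1.     ]])}
```

View pics/scene0.png

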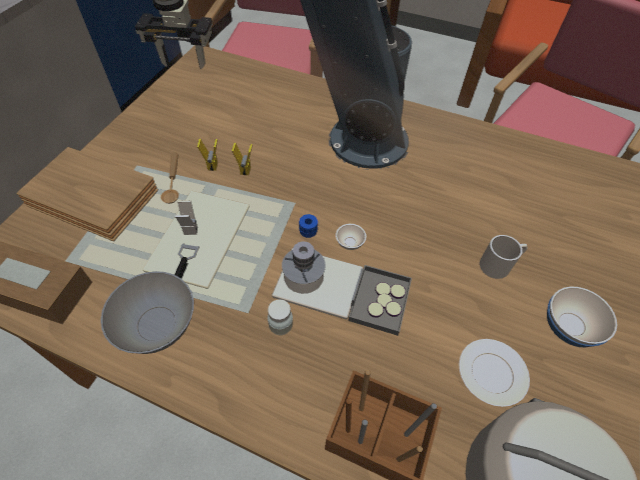

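View pics/top0.png

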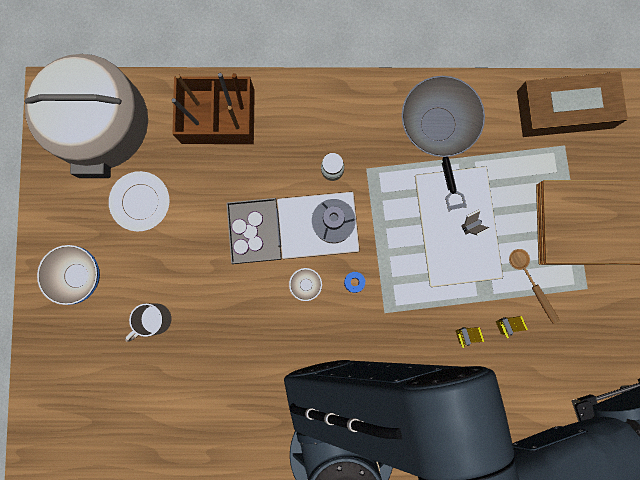

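View pics/wrist0.png

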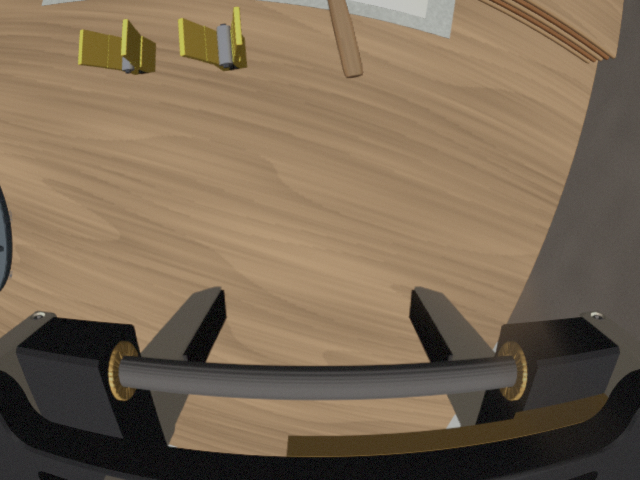

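Look-alikes (top view): the clamp could be the white one at (475,224) or the yellow ones at (470,336) and (513,326). The collar could be the grey one at (334,217) or the blue ring at (355,282). By the description I want the white clamp and the grey collar; next I check both in close crops.

```bash
python3 - <<'E'
import cv2,numpy as np
t=cv2.imread("pics/top0.png"); s=cv2.imread("pics/scene0.png")
def c(im,x0,y0,w,h,k): return cv2.resize(im[y0:y0+h,x0:x0+w],None,fx=k,fy=k,interpolation=cv2.INTER_CUBIC)
cv2.imwrite("pics/c1.png",np.vstack([np.hstack([c(t,445,195,60,45,6),c(s,160,185,60,60,6)[:270]]),np.hstack([c(t,220,180,150,95,5)])[:,:720]]))
cv2.imwrite("pics/c2.png",c(s,260,210,160,130,5))
E
```

```text
(no output)
```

View pics/c1.png

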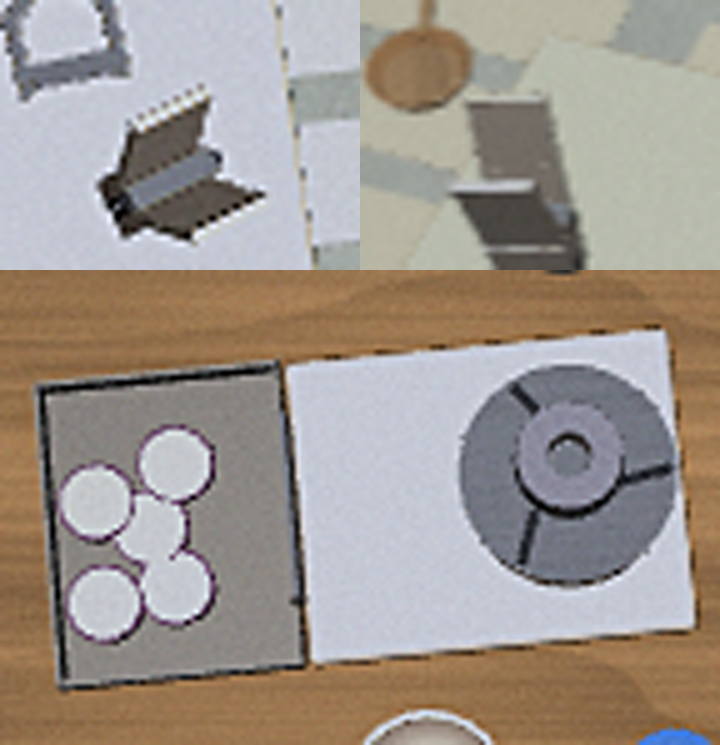

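View pics/c2.png

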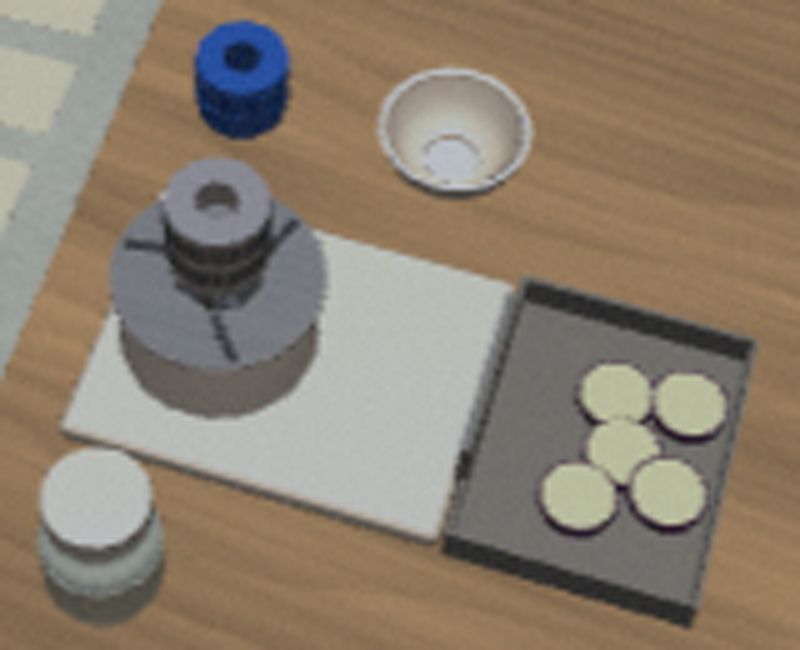

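The crops confirm it. The white clamp's handle tips run (133,128)-(208,88) and (193,240)-(265,195) in the top crop, and the aluminium collar sits on the slicer disc with its top at crop (570,452). Next I work out positions.

```bash
cat > h.py <<'E'
import numpy as np,cv2
from scipy.spatial.transform import Rotation as Ro
from rig import r
np.set_printoptions(precision=4,suppress=True)
def bp(cam,uv,z):
    c=r.camera_info(cam);R,t,M=c["R"],c["t"],c["mtx"]
    C=-R.T@t; d=R.T@np.linalg.inv(M)@np.array([uv[0],uv[1],1.]); return C+d*(z-C[2])/d[2]
def pr(cam,X):
    c=r.camera_info(cam);x=np.atleast_2d(X)@c["R"].T+c["t"]; x=x@c["mtx"].T; return x[:,:2]/x[:,2:]
def tool():
    s=r.sense();q=s["ee_rot"];return Ro.from_quat([q[1],q[2],q[3],q[0]]).as_matrix(),s["position"],s
def wray(uv,R,p):
    c=r.camera_info("wrist");M=c["mtx"];T=c["tool_from_camera"]
    a=(np.array(uv)-M[:2,2])/M[0,0];th=np.linalg.norm(a);d=np.r_[a/max(th,1e-9)*np.sin(th),np.cos(th)]
    return p+R@T[:3,3],R@T[:3,:3]@d
def wbp(uv,z,R,p):
    o,d=wray(uv,R,p);return o+d*(z-o[2])/d[2]
def wpr(X,R,p):
    c=r.camera_info("wrist");M=c["mtx"];T=c["tool_from_camera"]
    x=(np.atleast_2d(X)-p)@R; x=(x-T[:3,3])@T[:3,:3]
    n=np.linalg.norm(x[:,:2],axis=1);th=np.arctan2(n,x[:,2]);return M[:2,2]+M[0,0]*x[:,:2]/n[:,None]*th[:,None]
E
python3 - <<'E'
from h import *
def c1(p): return np.array([445+p[0]/6,195+p[1]/6])-.4
def c3(p): return np.array([220+p[0]/5,180+(p[1]-270)/5])-.4
A=[bp("top",c1(p),.104) for p in [(133,128),(208,88),(193,240),(265,195)]]
print("clamp",*A); m=np.mean(A,0);print(m, A[1]-A[0],A[3]-A[2],np.linalg.norm(A[1]-A[0]),np.linalg.norm((A[2]+A[3]-A[0]-A[1])/2),(A[2]+A[3]-A[0]-A[1])/2)
print("collar",bp("top",c3((570,452)),.1275))
def cs(p): return np.array([260+p[0]/5,210+p[1]/5])-.4
print("collar s",bp("scene",cs((218,200)),.1275))
for n,p,z in [("tr far",(280,362),.022),("tr near",(305,665),.022),("tray l far",(38,385),.022),("tray l near",(60,688),.022),("base r far",(665,328),.006),("base r near",(693,628),.006)]:
    print(n,bp("top",c3(p),z))
print("lip s",bp("scene",cs((512,340)),.048),bp("scene",cs((465,475)),.048))
print("jar",bp("top",(332,160),.08),"dish",bp("top",(306,284),.035),"blue",bp("top",(355,282),.04),"mug",bp("top",(150,318),.085))
E
```

```text
clamp [ 0.5561 -0.287   0.104 ] [ 0.5716 -0.3161  0.104 ] [ 0.513  -0.3091  0.104 ] [ 0.5303 -0.337   0.104 ]
[ 0.5428 -0.3123  0.104 ] [ 0.0155 -0.0291  0.    ] [ 0.0174 -0.0279  0.    ] 0.032968127894260915 0.04735125605811283 [-0.0422 -0.0215  0.    ]
collar [0.5518 0.0192 0.1275]
collar s [0.549  0.0223 0.1275]
tr far [0.6108 0.1597 0.022 ]
tr near [0.4627 0.1461 0.022 ]
tray l far [0.5992 0.2775 0.022 ]
tray l near [0.4514 0.2642 0.022 ]
base r far [ 0.631  -0.0287  0.006 ]
base r near [ 0.4825 -0.0422  0.006 ]
lip s [0.5161 0.1605 0.048 ] [0.5925 0.1653 0.048 ]
jar [0.6918 0.0227 0.08  ] dish [0.4013 0.0839 0.035 ] blue [ 0.4061 -0.0327  0.04  ] mug [0.3212 0.4388 0.085 ]
```

```bash
cat >> h.py <<'E'
def goal(x,y,z,yaw):
    R,p,s=tool()
    G=np.array([[np.cos(yaw),np.sin(yaw),0],[np.sin(yaw),-np.cos(yaw),0],[0,0,-1]])
    rv=Ro.from_matrix(R.T@G).as_rotvec(degrees=True); d=R.T@(np.array([x,y,z])-p)
    print("t",s["clock"],"p",p,"yaw",np.arctan2(R[1,0],R[0,0]),"F",s["force"],"w",s["width"]);print("turn",rv.round(2),"shift",d.round(4),"dist",np.linalg.norm(d).round(3))
E
python3 -c "
from h import *
goal(.543,-.312,.2,.5)"
```

```text
t 0.15 p [ 0.1634 -0.5249  0.2182] yaw -1.269014574587958 F [ 0.3775 -0.5517  0.3957] w 1.0023316089652303
turn [  -0.05    0.03 -101.36] shift [-0.0905 -0.4257  0.0184] dist 0.436
```

Emit:
{"name": "carry_out", "arguments": {"steps": [[[0,0,-7],[-0.006,-0.028,0.001],1],[[0,0,-14],[-0.012,-0.057,0.002],1],[[0,0,-21],[-0.018,-0.085,0.003],1],[[0,0,-28],[-0.024,-0.113,0.005],1],[[0,0,-35],[-0.03,-0.142,0.006],1]], "grip_force": 25}}

```text
clock: 0.57
position: [0.291, -0.4533, 0.2123]
ee_rot: [-0.0, 0.947, -0.32, -0.0]
force: [0.2, 0.2, -0.5]
width: 0.997
```

```bash
python3 -c "
from h import *
goal(.543,-.312,.2,.5)"
```

```text
t 0.5667 p [ 0.291  -0.4533  0.2123] yaw -0.6524243641930585 F [ 0.2016  0.1785 -0.5413] w 0.997372158309905
turn [ -0.03   0.02 -66.03] shift [ 0.1144 -0.2653  0.0123] dist 0.289
```

Emit:
{"name": "carry_out", "arguments": {"steps": [[[0,0,-7],[0.012,-0.03,0.001],1],[[0,0,-14],[0.024,-0.06,0.002],1],[[0,0,-21],[0.036,-0.09,0.003],1],[[0,0,-28],[0.048,-0.12,0.005],1],[[0,0,-35],[0.06,-0.15,0.006],1]]}}

```text
clock: 0.98
position: [0.4305, -0.3711, 0.2063]
ee_rot: [-0.0, 1.0, -0.021, -0.0]
force: [-0.1, -0.8, 0.1]
width: 0.999
```

```bash
python3 -c "
from h import *
goal(.543,-.312,.2,.5)"
```

```text
t 0.9833 p [ 0.4305 -0.3711  0.2063] yaw -0.041200246000724215 F [-0.1089 -0.8269  0.0848] w 0.99943307797698
turn [ -0.02   0.02 -31.01] shift [ 0.1099 -0.0637  0.0063] dist 0.127
```

Emit:
{"name": "carry_out", "arguments": {"steps": [[[0,0,-7],[0.025,-0.015,0.001],1],[[0,0,-14],[0.05,-0.03,0.002],1],[[0,0,-21],[0.075,-0.045,0.003],1],[[0,0,-28],[0.1,-0.06,0.005],1],[[0,0,-31],[0.11,-0.0637,0.006],1]]}}

```text
clock: 1.4
position: [0.5447, -0.3116, 0.2001]
ee_rot: [-0.0, 0.969, 0.249, 0.0]
force: [0.1, -0.5, 0.4]
width: 1.002
```

```bash
python3 -c "
from h import *
goal(.543,-.312,.2,.5)
cv2.imwrite('pics/w1.png',r.capture('wrist')[:,:,::-1])"
```

```text
t 1.4 p [ 0.5447 -0.3116  0.2001] yaw 0.5028050258605848 F [ 0.1345 -0.5398  0.3535] w 1.0019063364576775
turn [-0.03 -0.02  0.16] shift [-0.0016 -0.0005  0.0001] dist 0.002
```

View pics/w1.png

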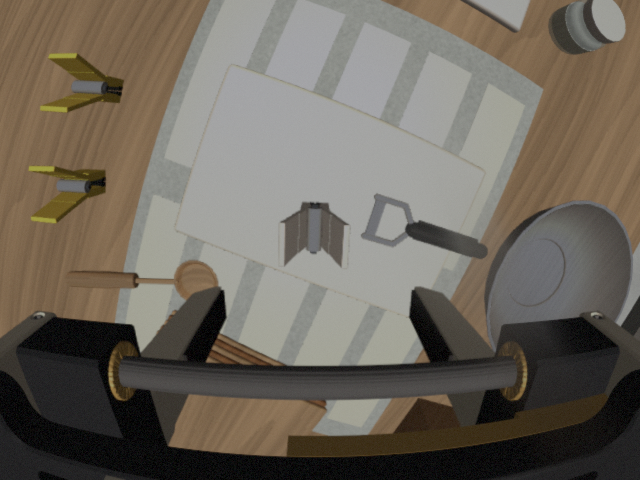

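```bash
python3 -c "
import cv2
im=cv2.imread('pics/w1.png')[190:280,260:370]
cv2.imwrite('pics/w1c.png',cv2.resize(im,None,fx=6,fy=6,interpolation=cv2.INTER_CUBIC))"
```

```text
(no output)
```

View pics/w1c.png

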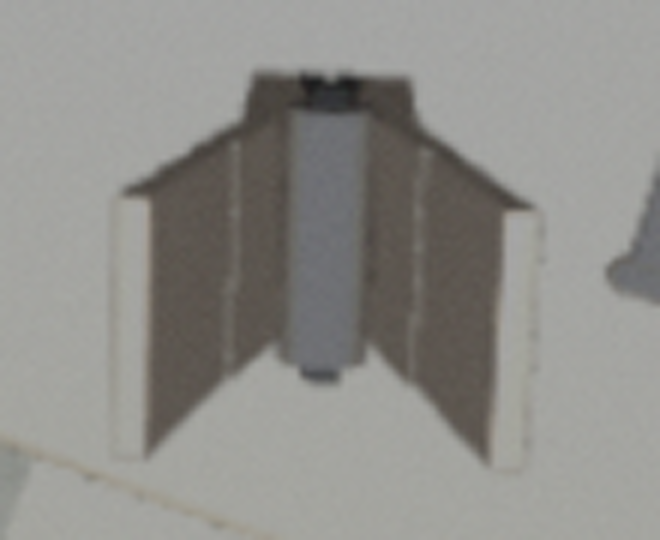

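The white clamp is centred between the fingers. In the crop its outer top corners are (113,195), (115,458), (537,210) and (523,470).

```bash
python3 -c "
from h import *
R,p,s=tool()
P=np.array([wbp((260+a/6-.4,190+b/6-.4),.1035,R,p) for a,b in [(113,195),(115,458),(537,210),(523,470)]])
print(P,P.mean(0)); print(np.linalg.norm(P[1]-P[0]),np.linalg.norm(P[3]-P[2]),np.linalg.norm(P[2]+P[3]-P[1]-P[0])/2)
v=P[2]+P[3]-P[1]-P[0];print(np.arctan2(v[1],v[0])); w=P[0]+P[2]-P[1]-P[3];print(np.arctan2(-w[0],w[1]),w)
m=P.mean(0);yaw=.51
goal(m[0],m[1],.069,yaw)
"
```

```text
[[ 0.5116 -0.3079  0.1035]
 [ 0.5273 -0.3379  0.1035]
 [ 0.5575 -0.2847  0.1035]
 [ 0.5729 -0.3145  0.1035]] [ 0.5423 -0.3113  0.1035]
0.03382191476400278 0.03351017140120086 0.05138172320491083
0.47128158850821034
0.479663648043987 [-0.0311  0.0597  0.    ]
t 1.45 p [ 0.5449 -0.3118  0.1998] yaw 0.5035827791277273 F [-0.1063  1.3684 -0.7299] w 1.0017149390473932
turn [-0.04 -0.02 -0.37] shift [-0.0021 -0.0017  0.1308] dist 0.131
```

Emit:
{"name": "carry_out", "arguments": {"steps": [[[0,0,1.6],[-0.002,-0.002,0.035],1],[[0,0,1.6],[-0.002,-0.002,0.07],1],[[0,0,1.6],[-0.002,-0.002,0.105],1],[[0,0,1.6],[-0.002,-0.002,0.133],1],[[0,0,1.6],[-0.002,-0.002,0.133],0.8]], "grip_force": 25}}

```text
clock: 1.87
position: [0.5362, -0.3116, 0.0622]
ee_rot: [-0.003, 0.973, 0.23, -0.003]
force: [-0.1, 1.0, -0.4]
width: 0.963
```

```bash
python3 -c "
from h import *
goal(.5423,-.3113,.067,.475)
cv2.imwrite('pics/w2.png',r.capture('wrist')[:,:,::-1])"
```

```text
t 1.8667 p [ 0.5362 -0.3116  0.0622] yaw 0.46380895281770673 F [-0.1352  1.0025 -0.4043] w 0.9627259813862571
turn [-0.46  0.26 -0.64] shift [ 0.0055  0.0024 -0.0049] dist 0.008
```

View pics/w2.png

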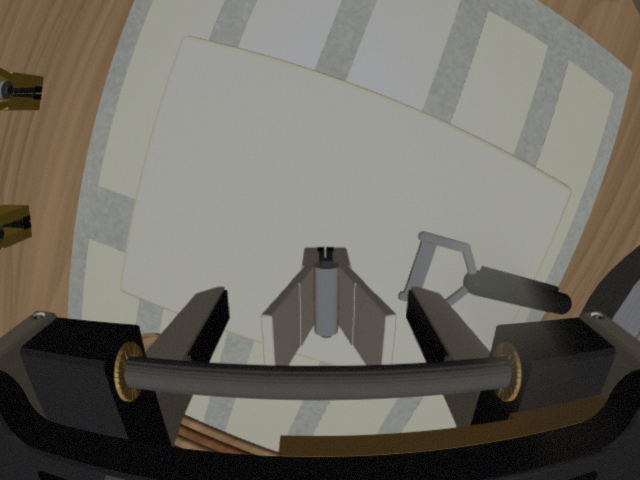

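The clamp is between the fingers, with handle tips at about (265,315) and (393,315). I let the arm settle, then close.

Emit:
{"name": "carry_out", "arguments": {"steps": [[[0,0,0],[0,0,0],0.8],[[0,0,0],[0,0,0],0.75]]}}

```text
clock: 2.08
position: [0.5404, -0.3139, 0.0699]
ee_rot: [0.001, 0.973, 0.23, 0.001]
force: [-0.3, -0.1, 0.7]
width: 0.795
```

```bash
python3 -c "
from h import *
goal(.5423,-.3113,.067,.475)"
```

```text
t 2.0833 p [ 0.5404 -0.3139  0.0699] yaw 0.46515653513752164 F [-0.3316 -0.1099  0.693 ] w 0.7947940607114641
turn [ 0.16 -0.08 -0.56] shift [ 0.0029 -0.0015  0.0029] dist 0.004
```

Emit:
{"name": "carry_out", "arguments": {"steps": [[[0,0,0],[0,0,0],0.7],[[0,0,0],[0,0,0],0.7],[[0,0,0],[0,0,0],0.7]]}}

```text
clock: 2.33
position: [0.5399, -0.3133, 0.0687]
ee_rot: [0.001, 0.973, 0.231, 0.001]
force: [-1.0, -0.6, 0.0]
width: 0.7
```

```bash
python3 -c "
from h import *
goal(.5423,-.3113,.067,.475)"
```

```text
t 2.3333 p [ 0.5399 -0.3133  0.0687] yaw 0.4657224470632399 F [-1.0102 -0.6123  0.0073] w 0.7004869576564887
turn [ 0.08 -0.04 -0.53] shift [ 0.003  -0.0008  0.0017] dist 0.004
```

Emit:
{"name": "carry_out", "arguments": {"steps": [[[0,0,0],[0.003,-0.001,0.0015],0.6],[[0,0,0],[0.003,-0.001,0.0015],0.5],[[0,0,0],[0.003,-0.001,0.0015],0.4],[[0,0,0],[0.003,-0.001,0.0015],0.3],[[0,0,0],[0.003,-0.001,0.0015],0.2]], "grip_force": 25}}

```text
clock: 2.75
position: [0.5426, -0.3113, 0.0674]
ee_rot: [0.001, 0.973, 0.231, 0.001]
force: [-1.4, 1.1, 12.1]
width: 0.394
```

Emit:
{"name": "carry_out", "arguments": {"steps": [[[0,0,0],[0,0,0],0.15],[[0,0,0],[0,0,0],0.1],[[0,0,0],[0,0,0],0.1]]}}

```text
clock: 3.0
position: [0.542, -0.3114, 0.067]
ee_rot: [0.001, 0.973, 0.231, 0.0]
force: [-1.7, -3.1, 8.6]
width: 0.266
```

```bash
python3 -c "
from h import *
goal(.5423,-.3113,.067,.475)
cv2.imwrite('pics/w3.png',r.capture('wrist')[:,:,::-1])"
```

```text
t 3.0 p [ 0.542  -0.3114  0.067 ] yaw 0.4657925092134669 F [-1.6525 -3.132   8.6485] w 0.26621002158985174
turn [ 0.08 -0.02 -0.53] shift [ 0.0003  0.0001 -0.    ] dist 0.0
```

View pics/w3.png

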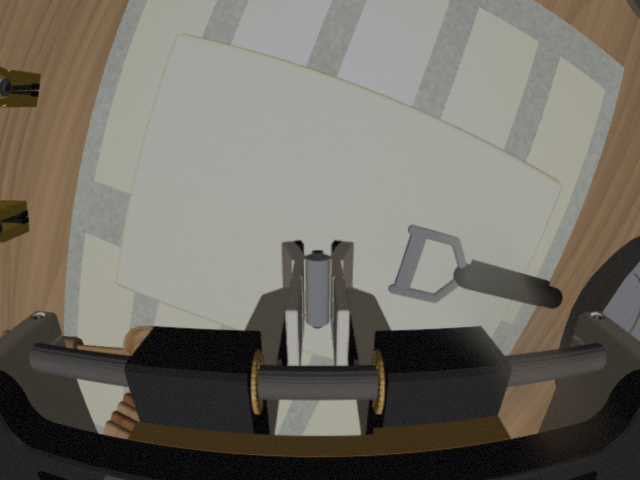

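The clamp is squeezed fully open (24.7 mm) and flat on the fingers. I lift it.

Emit:
{"name": "carry_out", "arguments": {"steps": [[[0,0,0],[0,0,-0.015],0.1],[[0,0,0],[0,0,-0.045],0.1],[[0,0,0],[0,0,-0.08],0.1],[[0,0,0],[0,0,-0.115],0.1],[[0,0,0],[0,0,-0.15],0.1]], "grip_force": 28}}

```text
clock: 3.47
position: [0.5415, -0.3105, 0.2173]
ee_rot: [-0.0, 0.973, 0.231, -0.0]
force: [0.6, -1.1, -0.7]
width: 0.266
```

```bash
python3 -c "
from h import *
goal(.5365,.1514,.22,1.664)
goal(.50,-.08,.225,1.07)"
```

```text
t 3.4667 p [ 0.5415 -0.3105  0.2173] yaw 0.46588461867739983 F [ 0.5658 -1.1187 -0.6929] w 0.26576182010913635
turn [ -0.05  -0.02 -68.65] shift [ 0.203  -0.4149 -0.0023] dist 0.462
t 3.4667 p [ 0.5415 -0.3105  0.2173] yaw 0.46588461867739983 F [ 0.5658 -1.1187 -0.6929] w 0.26576182010913635
turn [ -0.05   0.   -34.61] shift [ 0.0665 -0.2246 -0.0075] dist 0.234
```

Emit:
{"name": "carry_out", "arguments": {"steps": [[[0,0,-6],[0.012,-0.035,-0.002],0.1],[[0,0,-12],[0.025,-0.072,-0.003],0.1],[[0,0,-18],[0.039,-0.11,-0.005],0.1],[[0,0,-24],[0.053,-0.147,-0.005],0.1],[[0,0,-30],[0.067,-0.185,-0.005],0.1]]}}

```text
clock: 3.88
position: [0.5179, -0.1137, 0.221]
ee_rot: [-0.0, 0.879, 0.477, 0.0]
force: [1.2, 0.1, -0.9]
width: 0.264
```

```bash
python3 -c "
from h import *
goal(.5365,.1514,.2,1.664)
goal(.53,.09,.22,1.664)"
```

```text
t 3.8833 p [ 0.5179 -0.1137  0.221 ] yaw 0.9942102972539536 F [ 1.177   0.0942 -0.9332] w 0.2642025684456148
turn [ -0.01  -0.01 -38.38] shift [ 0.2324 -0.1289  0.0211] dist 0.267
t 3.8833 p [ 0.5179 -0.1137  0.221 ] yaw 0.9942102972539536 F [ 1.177   0.0942 -0.9332] w 0.2642025684456148
turn [ -0.01  -0.01 -38.38] shift [ 0.1774 -0.1009  0.0011] dist 0.204
```

Emit:
{"name": "carry_out", "arguments": {"steps": [[[0,0,-7],[0.03,-0.018,0],0.1],[[0,0,-14],[0.065,-0.037,0],0.1],[[0,0,-21],[0.1,-0.058,0],0.1],[[0,0,-28],[0.135,-0.078,0],0.1],[[0,0,-35],[0.17,-0.097,0],0.1]]}}

```text
clock: 4.3
position: [0.5303, 0.082, 0.221]
ee_rot: [-0.0, 0.694, 0.72, -0.0]
force: [0.4, -0.4, -1.2]
width: 0.262
```

Emit:
{"name": "carry_out", "arguments": {"steps": [[[0,0,-3],[0,0,0],0.1],[[0,0,-3],[0,0,0],0.1],[[0,0,-3],[0,0,0],0.1]]}}

```text
clock: 4.55
position: [0.5306, 0.0799, 0.2208]
ee_rot: [-0.0, 0.678, 0.735, -0.0]
force: [-0.2, -0.2, -0.8]
width: 0.265
```

```bash
python3 -c "
from h import *
goal(.5365,.1514,.18,1.664)
cv2.imwrite('pics/w4.png',r.capture('wrist')[:,:,::-1])
cv2.imwrite('pics/s4.png',r.capture('scene')[:,:,::-1])"
```

```text
t 4.55 p [0.5306 0.0799 0.2208] yaw 1.6512970633357367 F [-0.2466 -0.1577 -0.8093] w 0.2654482705654241
turn [-0.04  0.01 -0.73] shift [0.0708 0.0116 0.0408] dist 0.083
```

View pics/w4.png

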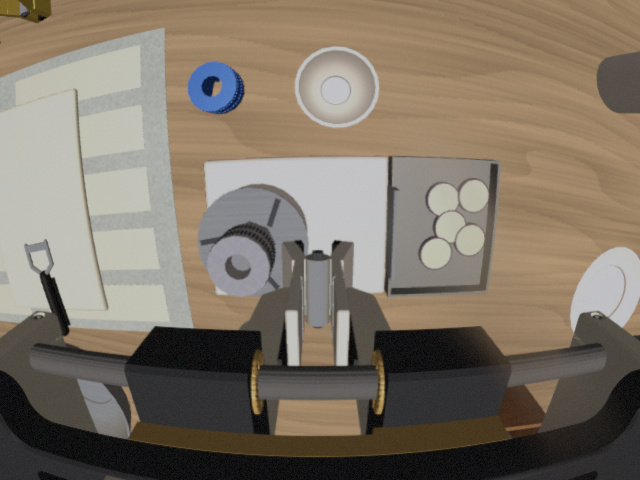

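View pics/s4.png

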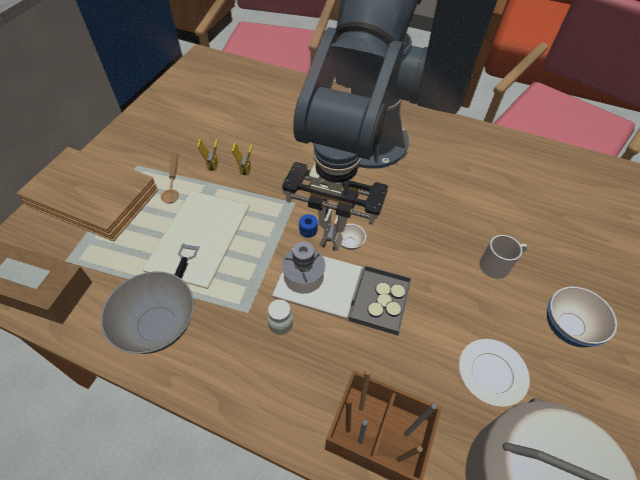

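```bash
python3 -c "
import cv2
im=cv2.imread('pics/w4.png')[145:305,340:510]
cv2.imwrite('pics/w4c.png',cv2.resize(im,None,fx=3.5,fy=3.5,interpolation=cv2.INTER_CUBIC))
im=cv2.imread('pics/w4.png')[170:305,360:430]
cv2.imwrite('pics/w4d.png',cv2.resize(im,None,fx=4.4,fy=4.4,interpolation=cv2.INTER_CUBIC))"
```

```text
(no output)
```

View pics/w4c.png

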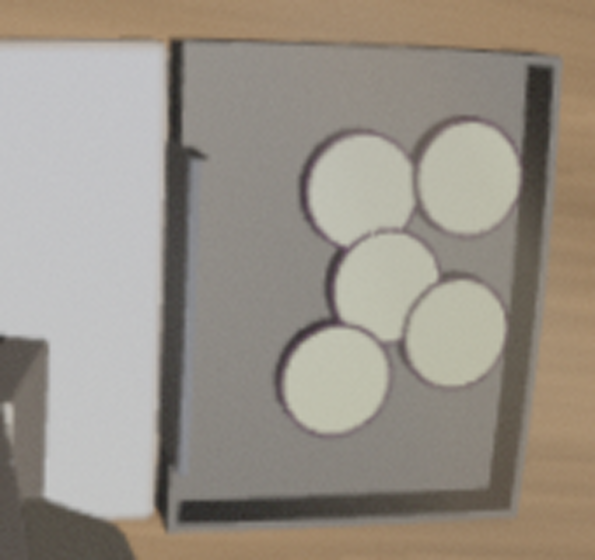

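View pics/w4d.png

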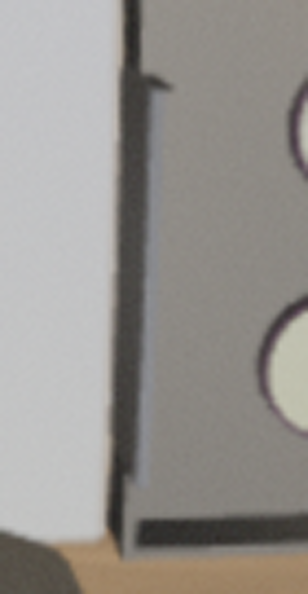

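```bash
python3 -c "
from h import *
R,p,s=tool()
f=lambda a,b:(340+a/3.5-.4,145+b/3.5-.4)
A=wbp(f(197,156),.048,R,p);B=wbp(f(189,470),.048,R,p)
print(A,B,(A+B)/2,np.linalg.norm(A-B),np.arctan2(*(B-A)[1::-1]))
# tray/base refs
for n,q,z in [('tray far-left',(558,58),.022),('tray right-bot',(515,512),.022),('tray botleft',(170,528),.022),('tray topleft',(180,40),.022)]: print(n,wbp(f(*q),z,R,p))
C=wbp((241,263),.1275,R,p);print('collar',C)
# where is lip predicted
psi=.093;o=np.array([.5365,.1514,.048]);ux=np.array([np.cos(psi),np.sin(psi),0]);
print(wpr([o-.045*ux,o,o+.045*ux],R,p), [f(197,156),f(189,470)])
"
```

```text
[0.4919 0.1497 0.048 ] [0.5807 0.1596 0.048 ] [0.5363 0.1547 0.048 ] 0.08942071348198632 0.11037711729690335
tray far-left [0.4516 0.2661 0.022 ]
tray right-bot [0.5986 0.2809 0.022 ]
tray botleft [0.6102 0.1631 0.022 ]
tray topleft [0.4622 0.1469 0.022 ]
collar [0.5472 0.0232 0.1275]
[[393.2923 188.7362]
 [391.7622 235.3914]
 [389.6235 279.171 ]] [(395.8857142857143, 189.17142857142855), (393.6, 278.8857142857143)]
```

```bash
python3 -c "
from h import *
goal(.5363,.1540,.138,1.671)"
```

```text
t 4.65 p [0.5308 0.079  0.221 ] yaw 1.6495292065639733 F [-0.2028  0.4995 -0.1958] w 0.2685947297263561
turn [-0.02  0.   -1.23] shift [0.0743 0.0114 0.083 ] dist 0.112
```

Emit:
{"name": "carry_out", "arguments": {"steps": [[[0,0,-1.2],[0.025,0.004,0],0.1],[[0,0,-1.2],[0.05,0.008,0],0.1],[[0,0,-1.2],[0.0743,0.0114,0.02],0.1],[[0,0,-1.2],[0.0743,0.0114,0.05],0.1],[[0,0,-1.2],[0.0743,0.0114,0.078],0.1]]}}

```text
clock: 5.07
position: [0.5365, 0.1549, 0.1424]
ee_rot: [0.0, 0.67, 0.742, 0.001]
force: [-0.0, 0.7, -0.6]
width: 0.26
```

Emit:
{"name": "carry_out", "arguments": {"steps": [[[0,0,0],[0,0,0.005],0.1],[[0,0,0],[0,0,0.005],0.1],[[0,0,0],[0,0,0.005],0.1]]}}

```text
clock: 5.32
position: [0.5368, 0.1542, 0.1393]
ee_rot: [0.0, 0.671, 0.742, 0.0]
force: [0.3, 0.6, 0.5]
width: 0.264
```

```bash
python3 -c "
from h import *
goal(.5363,.1540,.138,1.671)
cv2.imwrite('pics/w5.png',r.capture('wrist')[:,:,::-1])
im=cv2.imread('pics/w5.png')[190:370,220:420]
cv2.imwrite('pics/w5c.png',cv2.resize(im,None,fx=3.3,fy=3.3,interpolation=cv2.INTER_CUBIC))
im=r.capture('scene')[:,:,::-1][200:350,260:440]
cv2.imwrite('pics/s5c.png',cv2.resize(im,None,fx=4,fy=4,interpolation=cv2.INTER_CUBIC))"
```

```text
t 5.3167 p [0.5368 0.1542 0.1393] yaw 1.6717784553110242 F [0.3396 0.6145 0.5135] w 0.26434580663799784
turn [ 0.05 -0.01  0.04] shift [-0.0002 -0.0006  0.0013] dist 0.001
```

View pics/w5.png

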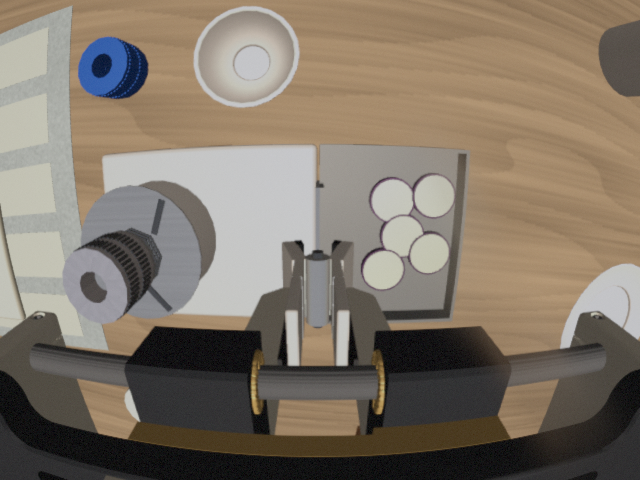

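View pics/w5c.png

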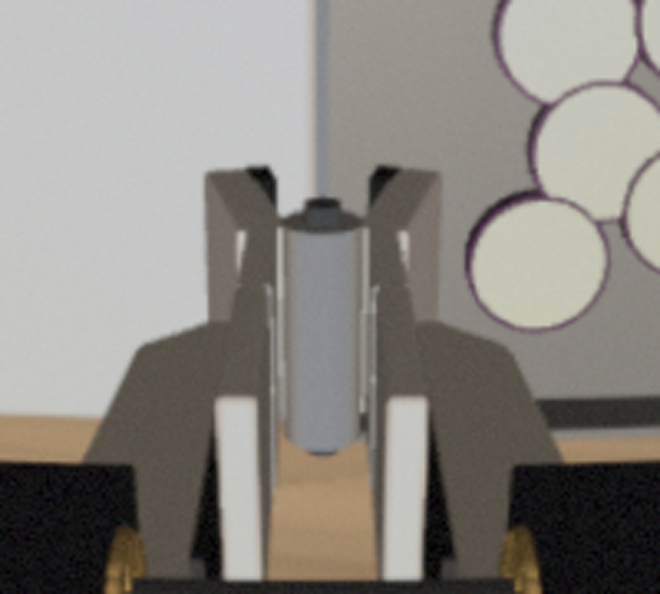

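View pics/s5c.png

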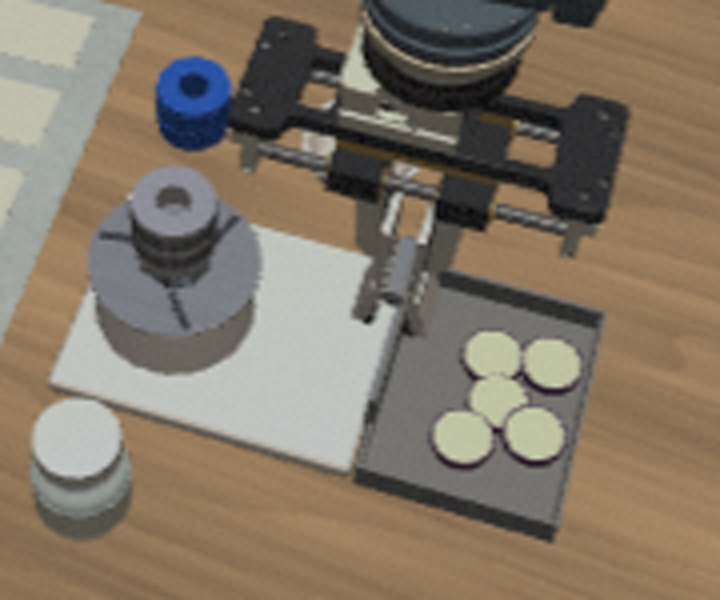

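The lip's light strip is at crop x 317-328, with the rim to its right. It lies between the pads, whose inner edges are at 275 and 370, so the joint is about 1 mm right of centre. I shift 1 mm and lower.

Emit:
{"name": "carry_out", "arguments": {"steps": [[[0,0,0],[0.001,0,0.01],0.1],[[0,0,0],[0.001,0,0.02],0.1],[[0,0,0],[0.001,0,0.03],0.1],[[0,0,0],[0.001,0,0.035],0.1],[[0,0,0],[0.001,0,0.04],0.1]]}}

```text
clock: 5.83
position: [0.5357, 0.1558, 0.097]
ee_rot: [-0.0, 0.67, 0.743, -0.0]
force: [1.0, 0.0, -0.0]
width: 0.263
```

```bash
python3 -c "
from h import *
goal(.5363,.1550,.080,1.671)
im=r.capture('wrist')[:,:,::-1]
cv2.imwrite('pics/w6c.png',cv2.resize(im[170:350,220:420],None,fx=3.3,fy=3.3,interpolation=cv2.INTER_CUBIC))"
```

```text
t 5.8333 p [0.5357 0.1558 0.097 ] yaw 1.6736763358669626 F [ 0.9676  0.0331 -0.0244] w 0.26349872136492464
turn [-0.07  0.01  0.15] shift [-0.0009  0.0006  0.017 ] dist 0.017
```

View pics/w6c.png

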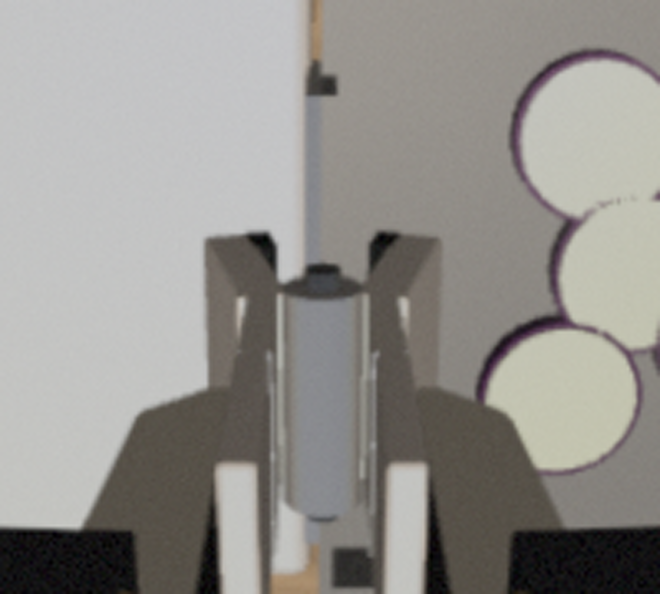

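The lip and rim end (307-337) is centred between the pads. I finish lowering.

Emit:
{"name": "carry_out", "arguments": {"steps": [[[0,0,0],[0,0,0.005],0.1],[[0,0,0],[0,0,0.01],0.1],[[0,0,0],[0,0,0.015],0.1],[[0,0,0],[0,0,0.017],0.1],[[0,0,0],[0,0,0.017],0.1]]}}

```text
clock: 6.3
position: [0.5358, 0.1558, 0.0806]
ee_rot: [-0.0, 0.67, 0.743, -0.0]
force: [-0.1, -0.5, -0.9]
width: 0.267
```

```bash
python3 -c "
from h import *
goal(.5363,.1550,.080,1.671)"
```

```text
t 6.3 p [0.5358 0.1558 0.0806] yaw 1.6736177955964215 F [-0.1193 -0.4749 -0.8756] w 0.2672651476248893
turn [-0.05  0.01  0.15] shift [-0.0009  0.0005  0.0006] dist 0.001
```

Emit:
{"name": "carry_out", "arguments": {"steps": [[[0,0,0],[0,0,0],0.35],[[0,0,0],[0,0,0],0.45],[[0,0,0],[0,0,0],0.6],[[0,0,0],[0,0,0],0.8],[[0,0,0],[0,0,0],0.95]]}}

```text
clock: 6.72
position: [0.5361, 0.1559, 0.0813]
ee_rot: [0.0, 0.67, 0.743, 0.0]
force: [0.5, -0.4, -0.3]
width: 0.572
```

Emit:
{"name": "carry_out", "arguments": {"steps": [[[0,0,0],[0,0,0],0.95],[[0,0,0],[0,0,0],0.95],[[0,0,0],[0,0,-0.01],0.95]]}}

```text
clock: 6.97
position: [0.5351, 0.1557, 0.0901]
ee_rot: [-0.001, 0.67, 0.743, -0.001]
force: [-0.4, -0.4, -0.7]
width: 0.785
```

```bash
python3 -c "
from h import *
goal(.5363,.1550,.080,1.671)
im=r.capture('wrist')[:,:,::-1]
cv2.imwrite('pics/w7.png',im)"
```

```text
t 6.9667 p [0.5351 0.1557 0.0901] yaw 1.6736133083302467 F [-0.3872 -0.4008 -0.7098] w 0.7849696501355233
turn [-0.15  0.01  0.15] shift [-0.0008  0.0011  0.0101] dist 0.01
```

View pics/w7.png

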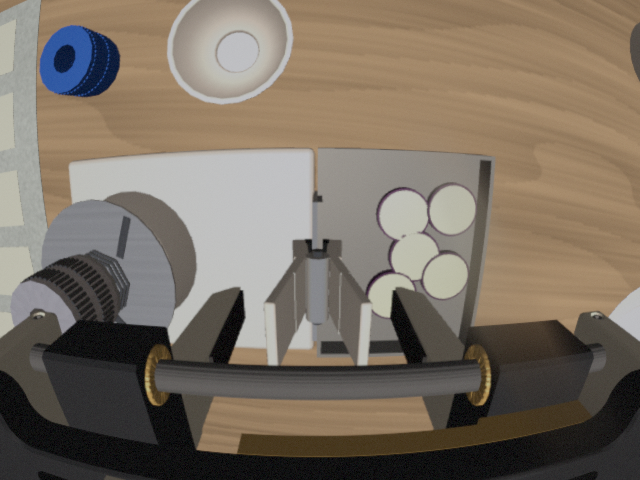

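The clamp sits on the lip and rim, pinching at about (318,300), with the fingers clear on both sides. I raise and move over the collar.

Emit:
{"name": "carry_out", "arguments": {"steps": [[[0,0,0],[0,0,-0.025],0.95],[[0,0,0],[0,0,-0.05],0.95],[[0,0,0],[0,0,-0.085],0.95],[[0,0,0],[0,0,-0.115],0.95],[[0,0,0],[0,0,-0.13],0.95]]}}

```text
clock: 7.43
position: [0.5371, 0.1562, 0.2257]
ee_rot: [0.002, 0.67, 0.743, 0.002]
force: [0.4, -0.6, -0.2]
width: 0.95
```

```bash
python3 -c "
from h import *
goal(.5492,.0210,.22,1.664)"
```

```text
t 7.4333 p [0.5371 0.1562 0.2257] yaw 1.6736974354648704 F [ 0.378  -0.6392 -0.2303] w 0.9498436172211623
turn [ 0.3  -0.03  0.56] shift [-0.1357 -0.0019  0.0056] dist 0.136
```

Emit:
{"name": "carry_out", "arguments": {"steps": [[[0,0,0],[-0.03,0,0],0.95],[[0,0,0],[-0.06,0,0],0.95],[[0,0,0],[-0.09,-0.001,0],0.95],[[0,0,0],[-0.12,-0.002,0],0.95],[[0,0,0],[-0.1355,-0.002,0],0.95]]}}

```text
clock: 7.85
position: [0.548, 0.0183, 0.2219]
ee_rot: [0.001, 0.67, 0.742, 0.0]
force: [-0.5, -0.4, -0.3]
width: 0.947
```

Emit:
{"name": "carry_out", "arguments": {"steps": [[[0,0,0],[0,0,0],0.95],[[0,0,0],[0,0,0],0.95],[[0,0,0],[0,0,0],0.95]]}}

```text
clock: 8.1
position: [0.5479, 0.0216, 0.2215]
ee_rot: [0.0, 0.67, 0.743, 0.0]
force: [0.1, -0.2, -1.3]
width: 0.947
```

```bash
python3 -c "
from h import *
goal(.5492,.0210,.22,1.664)
im=r.capture('wrist')[:,:,::-1]
cv2.imwrite('pics/w8.png',im)
cv2.imwrite('pics/w8c.png',cv2.resize(im[200:330,220:420],None,fx=4,fy=4,interpolation=cv2.INTER_CUBIC))
im=r.capture('scene')[:,:,::-1][200:350,260:440]
cv2.imwrite('pics/s8c.png',cv2.resize(im,None,fx=4,fy=4,interpolation=cv2.INTER_CUBIC))"
```

```text
t 8.1 p [0.5479 0.0216 0.2215] yaw 1.6738348693055205 F [ 0.0563 -0.1676 -1.3369] w 0.947161640850547
turn [ 0.02 -0.01  0.56] shift [-0.0007  0.0012  0.0015] dist 0.002
```

View pics/w8.png

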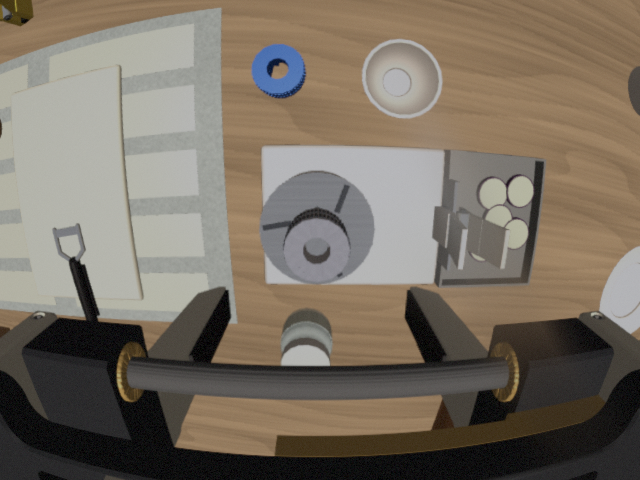

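View pics/w8c.png

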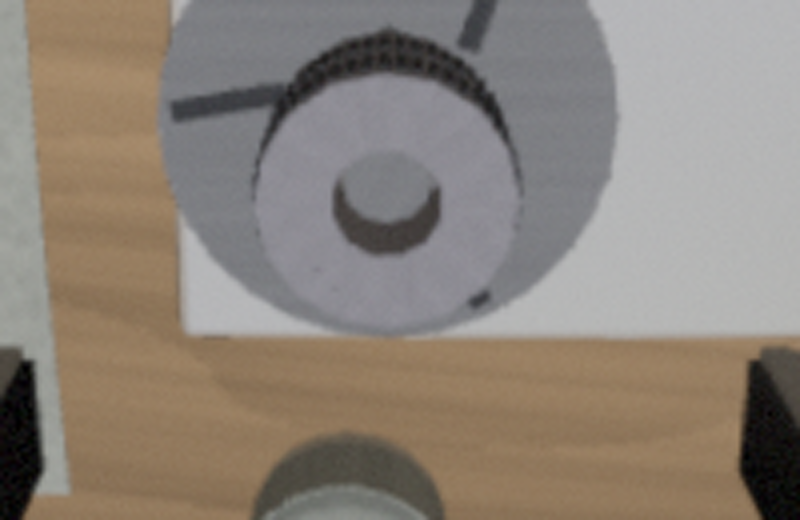

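View pics/s8c.png

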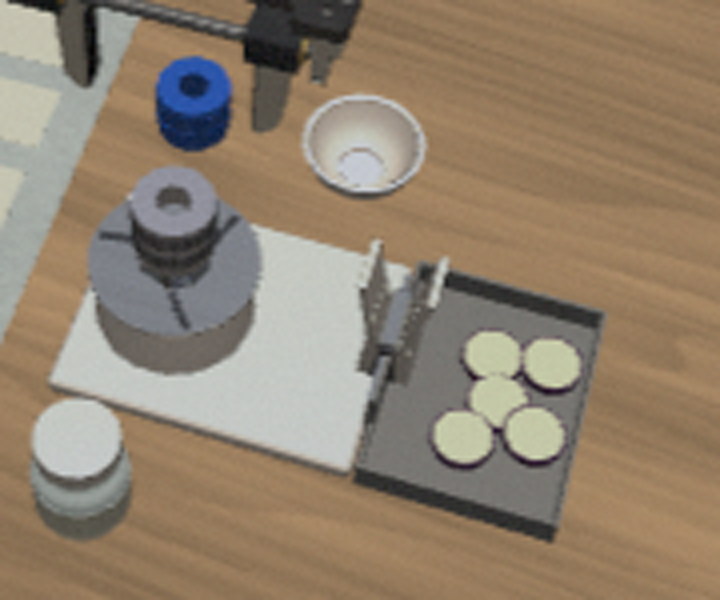

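The clamp stands upright on the lip. The collar's top circle is centred at crop (388,203), about pixel (316.6,250.4).

```bash
python3 -c "
from h import *
R,p,s=tool()
C=wbp((316.6,250.4),.1275,R,p);print(C, np.linalg.norm(wbp((220+255/4,250),.1275,R,p)-wbp((220+521/4,250),.1275,R,p)))
goal(C[0],C[1],.0995,1.674)
"
```

```text
[0.55   0.022  0.1275] 0.04889776558322408
t 8.2 p [0.5479 0.0219 0.2213] yaw 1.6747288036131565 F [-0.0899 -0.7753  0.3916] w 0.9495847133096121
turn [ 0.01 -0.01  0.04] shift [-0.0001  0.0021  0.1218] dist 0.122
```

Emit:
{"name": "carry_out", "arguments": {"steps": [[[0,0,0],[0,0.002,0.03],0.95],[[0,0,0],[0,0.002,0.06],0.95],[[0,0,0],[0,0.002,0.09],0.95],[[0,0,0],[0,0.002,0.11],0.9],[[0,0,0],[0,0.002,0.123],0.8]]}}

```text
clock: 8.62
position: [0.5488, 0.0221, 0.0958]
ee_rot: [-0.001, 0.669, 0.743, -0.001]
force: [0.1, 0.2, -0.8]
width: 0.87
```

Emit:
{"name": "carry_out", "arguments": {"steps": [[[0,0,0],[0,0,0],0.7],[[0,0,0],[0,0,0],0.65],[[0,0,0],[0,0,0],0.6]], "grip_force": 25}}

```text
clock: 8.87
position: [0.5505, 0.0216, 0.0992]
ee_rot: [0.001, 0.67, 0.743, 0.0]
force: [0.3, -0.3, 0.6]
width: 0.662
```

```bash
python3 -c "
from h import *
goal(.55,.022,.0985,1.674)
im=r.capture('wrist')[:,:,::-1]
cv2.imwrite('pics/w9.png',im)"
```

```text
t 8.8667 p [0.5505 0.0216 0.0992] yaw 1.6742834069238166 F [ 0.3269 -0.2563  0.6155] w 0.6620655962387966
turn [0.08 0.01 0.02] shift [ 0.0005 -0.0005  0.0007] dist 0.001
```

View pics/w9.png

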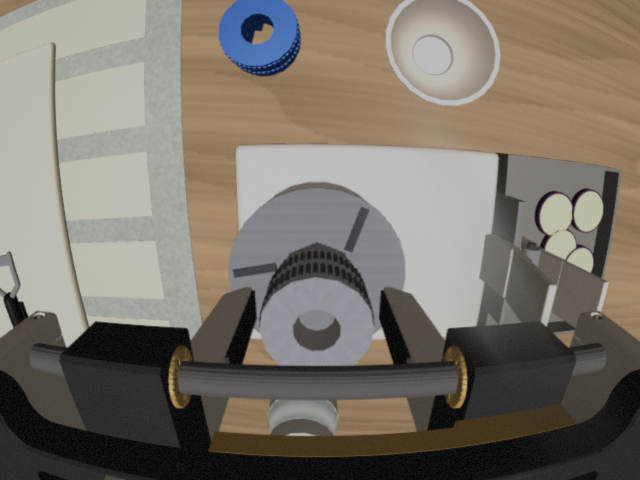

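The collar is centred between the fingers at x of about 317. I close on it.

Emit:
{"name": "carry_out", "arguments": {"steps": [[[0,0,0],[0,0,0],0.5],[[0,0,0],[0,0,0],0.45],[[0,0,0],[0,0,0],0.4],[[0,0,0],[0,0,0],0.4]], "grip_force": 25}}

```text
clock: 9.25
position: [0.5504, 0.0212, 0.0987]
ee_rot: [0.0, 0.67, 0.742, 0.0]
force: [1.1, 1.5, 2.1]
width: 0.519
```

Emit:
{"name": "carry_out", "arguments": {"steps": [[[0,0,0],[0,0,0.003],0.4],[[0,0,0],[0,0,0.003],0.4]]}}

```text
clock: 9.42
position: [0.5511, 0.0212, 0.0972]
ee_rot: [0.001, 0.67, 0.743, 0.001]
force: [-4.1, 1.9, 21.7]
width: 0.522
```

```bash
python3 -c "
from h import *
goal(.55,.022,.0985,1.674)"
```

```text
t 9.4167 p [0.5511 0.0212 0.0972] yaw 1.6736786618361492 F [-4.0594  1.9481 21.6577] w 0.5221326676811628
turn [ 0.16  0.01 -0.02] shift [ 0.0009 -0.001  -0.0013] dist 0.002
```

Contact with the pin reads 21.7 N. I ease the push a little and start turning clockwise.

Emit:
{"name": "carry_out", "arguments": {"steps": [[[0,0,4],[0,0,-0.001],0.4],[[0,0,8],[0,0,-0.001],0.4],[[0,0,12],[0,0,-0.001],0.4],[[0,0,16],[0,0,-0.001],0.4],[[0,0,20],[0,0,-0.001],0.4]]}}

```text
clock: 9.83
position: [0.5512, 0.0211, 0.0976]
ee_rot: [0.001, 0.79, 0.614, 0.001]
force: [0.6, 1.1, 11.3]
width: 0.516
```

```bash
python3 -c "
from h import *
goal(.55,.022,.0985,1.674)
im=r.capture('wrist')[:,:,::-1]
cv2.imwrite('pics/w10.png',im)"
```

```text
t 9.8333 p [0.5512 0.0211 0.0976] yaw 1.3213294264917443 F [ 0.5817  1.052  11.2515] w 0.5159959408697233
turn [  0.19  -0.01 -20.21] shift [ 0.0006 -0.0014 -0.0009] dist 0.002
```

View pics/w10.png

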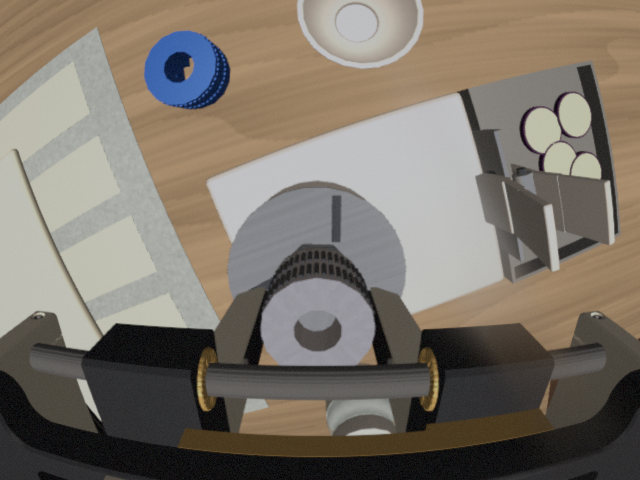

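Emit:
{"name": "carry_out", "arguments": {"steps": [[[0,0,3],[0,0,0],0.4],[[0,0,5],[0,0,0],0.4],[[0,0,5],[0,0,0],0.4]]}}

```text
clock: 10.13
position: [0.5512, 0.0212, 0.0975]
ee_rot: [0.001, 0.815, 0.579, 0.001]
force: [0.8, 1.8, 10.1]
width: 0.522
```

Emit:
{"name": "carry_out", "arguments": {"steps": [[[0,0,3],[0,0,0],0.4],[[0,0,5],[0,0,0],0.4],[[0,0,5],[0,0,0],0.4]]}}

```text
clock: 10.38
position: [0.5511, 0.0211, 0.0972]
ee_rot: [0.001, 0.84, 0.543, 0.001]
force: [1.2, 1.8, 7.8]
width: 0.519
```

Emit:
{"name": "carry_out", "arguments": {"steps": [[[0,0,3],[0,0,0],0.4],[[0,0,5],[0,0,0],0.4],[[0,0,5],[0,0,0],0.4]]}}

```text
clock: 10.63
position: [0.5507, 0.0209, 0.0967]
ee_rot: [0.001, 0.863, 0.506, 0.001]
force: [1.0, -0.2, 4.6]
width: 0.518
```

Emit:
{"name": "carry_out", "arguments": {"steps": [[[0,0,3],[0,0,0],0.4],[[0,0,5],[0,0,0],0.4],[[0,0,5],[0,0,0],0.4]]}}

```text
clock: 10.88
position: [0.5502, 0.021, 0.0963]
ee_rot: [0.0, 0.883, 0.468, 0.0]
force: [1.7, 0.1, 2.4]
width: 0.516
```

The force fell to 2-4 N at about 35-40 degrees, so it may be keyed. I test with a small push.

Emit:
{"name": "carry_out", "arguments": {"steps": [[[0,0,0],[0,0,0.0015],0.4],[[0,0,0],[0,0,0.003],0.4],[[0,0,0],[0,0,0.003],0.4]]}}

```text
clock: 11.13
position: [0.5502, 0.0208, 0.0931]
ee_rot: [0.0, 0.883, 0.469, 0.0]
force: [2.3, -2.3, 1.8]
width: 0.52
```

```bash
python3 -c "
from h import *
goal(.55,.022,.0985,1.674)
im=r.capture('wrist')[:,:,::-1]
cv2.imwrite('pics/w11.png',im)
im=r.capture('scene')[:,:,::-1][200:350,260:440]
cv2.imwrite('pics/s11c.png',cv2.resize(im,None,fx=4,fy=4,interpolation=cv2.INTER_CUBIC))"
```

```text
t 11.1333 p [0.5502 0.0208 0.0931] yaw 0.9774262711420669 F [ 2.2547 -2.2726  1.7638] w 0.5202794208893704
turn [  0.04   0.02 -39.91] shift [ 0.0009 -0.0008 -0.0054] dist 0.006
```

View pics/w11.png

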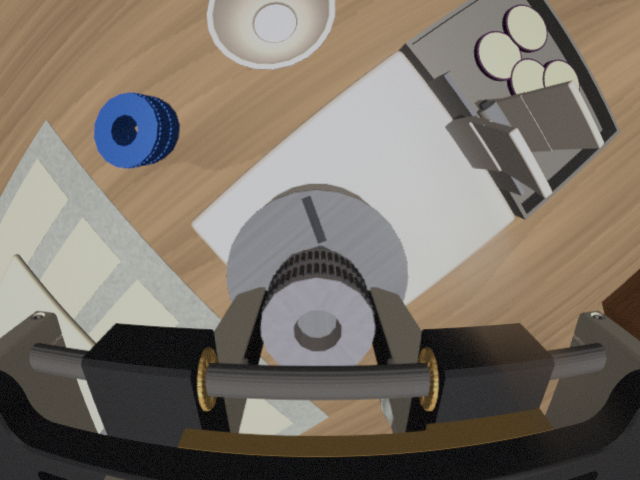

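View pics/s11c.png

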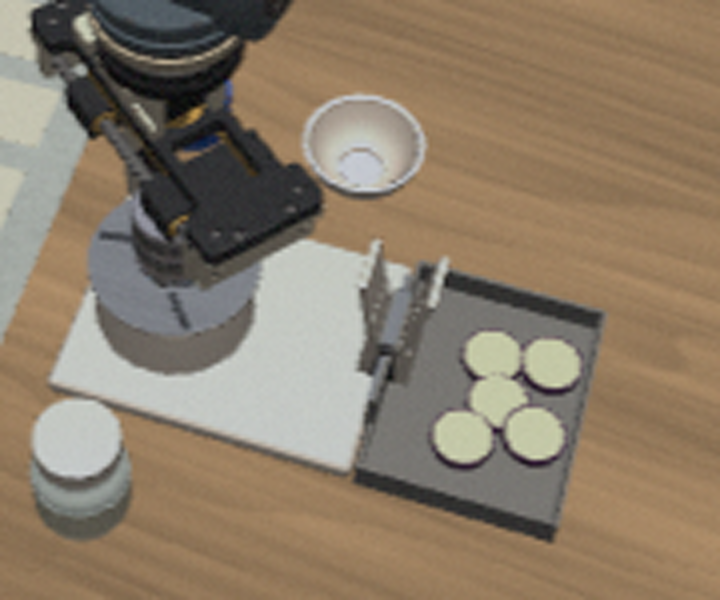

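The tool went down freely with the collar unchanged in the grip (its hole is still at (318,330)), so it is keyed. I push home with a firmer grip.

Emit:
{"name": "carry_out", "arguments": {"steps": [[[0,0,0],[0,0,0.001],0.4],[[0,0,0],[0,0,0.0025],0.4],[[0,0,0],[0,0,0.004],0.4],[[0,0,0],[0,0,0.005],0.4],[[0,0,0],[0,0,0.005],0.4]], "grip_force": 40}}

```text
clock: 11.65
position: [0.5502, 0.0208, 0.0884]
ee_rot: [0.0, 0.883, 0.469, 0.0]
force: [1.5, -4.0, 4.7]
width: 0.515
```

Emit:
{"name": "carry_out", "arguments": {"steps": [[[0,0,0],[0,0,0.001],0.4],[[0,0,0],[0,0,0.002],0.4],[[0,0,0],[0,0,0.002],0.4]]}}

```text
clock: 11.9
position: [0.5502, 0.0208, 0.0865]
ee_rot: [0.0, 0.883, 0.469, 0.0]
force: [0.7, -3.4, 6.3]
width: 0.513
```

Emit:
{"name": "carry_out", "arguments": {"steps": [[[0,0,0],[0,0,0.001],0.4],[[0,0,0],[0,0,0.002],0.4],[[0,0,0],[0,0,0.002],0.4]]}}

```text
clock: 12.15
position: [0.5504, 0.0208, 0.0862]
ee_rot: [0.001, 0.883, 0.469, 0.0]
force: [-6.8, -4.6, 25.9]
width: 0.519
```

Emit:
{"name": "carry_out", "arguments": {"steps": [[[0,0,0],[0,0,0.001],0.4],[[0,0,0],[0,0,0.001],0.4],[[0,0,0],[0,0,0.001],0.4]]}}

```text
clock: 12.4
position: [0.5505, 0.0208, 0.0861]
ee_rot: [0.001, 0.883, 0.469, 0.001]
force: [-11.4, -4.0, 37.1]
width: 0.514
```

It stops hard at TCP z 0.0861, about 12.4 mm below the grasp height. I ease the push to roughly 20 N and check.

Emit:
{"name": "carry_out", "arguments": {"steps": [[[0,0,0],[0,0,-0.001],0.4],[[0,0,0],[0,0,-0.001],0.4],[[0,0,0],[0,0,-0.001],0.4],[[0,0,0],[0,0,-0.001],0.4]]}}

```text
clock: 12.73
position: [0.5504, 0.0208, 0.0862]
ee_rot: [0.001, 0.883, 0.469, 0.0]
force: [-7.1, -4.0, 26.5]
width: 0.512
```

```bash
python3 -c "
from h import *
goal(.55,.022,.0985,1.674)
im=r.capture('wrist')[:,:,::-1]
a=cv2.imread('pics/w9.png')
cv2.imwrite('pics/w12c.png',np.hstack([cv2.resize(q[230:390,220:420],None,fx=2,fy=2,interpolation=cv2.INTER_CUBIC) for q in (cv2.imread('pics/w11.png'),im)]))
im=r.capture('scene')[:,:,::-1]
cv2.imwrite('pics/s12.png',cv2.resize(im[200:350,260:440],None,fx=4,fy=4,interpolation=cv2.INTER_CUBIC))
cv2.imwrite('pics/s12f.png',im)
goal(.55,.022,.0985,1.674)"
```

```text
t 12.7333 p [0.5504 0.0208 0.0862] yaw 0.9764684908805114 F [-7.1436 -4.0373 26.4878] w 0.5118352556816281
turn [  0.08   0.02 -39.97] shift [ 0.0008 -0.001  -0.0123] dist 0.012
t 12.8333 p [0.5504 0.0208 0.0862] yaw 0.9764633742492101 F [-8.2667 -4.0353 27.0242] w 0.5142294410305597
turn [  0.08   0.02 -39.97] shift [ 0.0008 -0.001  -0.0123] dist 0.012
```

View pics/w12c.png

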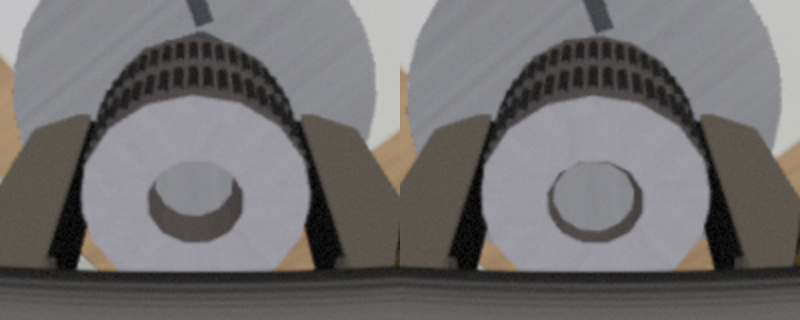

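View pics/s12.png

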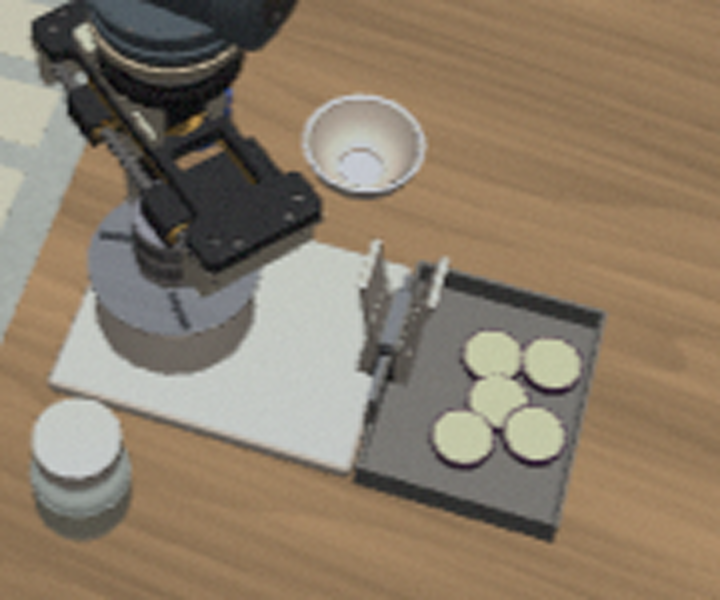

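View pics/s12f.png

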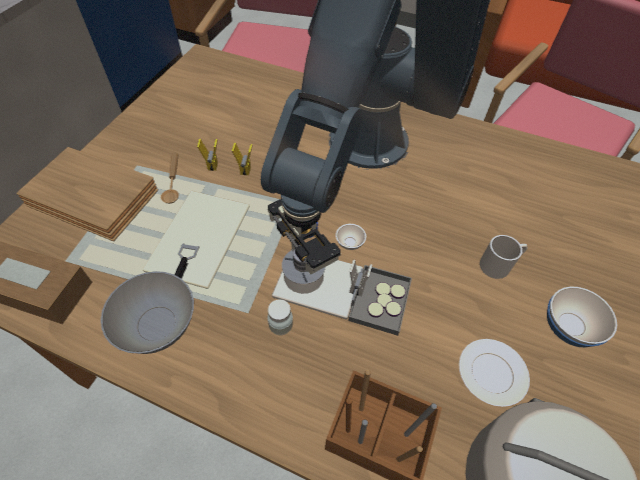

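The spindle tip is now almost flush in the collar bore: the gap at the bottom of the bore shrank from 26 to 11 px, which fits the expected 3.5 mm. The clamp stands untouched on the lip at scene-crop (400,310), and the bystanders are in place. I hand in.

```bash
python3 -c "
from h import *
print(r.job_done()); s=r.sense(); print(s['clock'],s['position'],s['force'],s['width'])"
```

```text
the job is handed in; nothing more can be done
None
the job is handed in; nothing more can be done
```

I put the white clamp over the lip and tray rim and let it go, then turned the aluminium collar about 40° clockwise until it keyed over the pin. I pushed it home and handed the job in while still gripping it (40 N) and holding it down (about 27 N) at 12.8 s. The hand-in gave no verdict.

**Last checks:**
- **Clamp:** The pictures show it standing upright on the lip, with the fingers clear of it. I could not read its pinch force or jaw angle directly.
- **Collar:** It hit a hard stop 12.3 mm below the height where I gripped it. The spindle tip then stood about 3–4 mm below the collar's top face, which fits the 3.5 mm expected when home.
- **Grip slip:** The fingers slid roughly 1 mm down the collar when I first pressed it onto the pin, so the travel alone is only good to about 1 mm.
- **Side force:** About 8 to 9 N of sideways force remained at the end.
- **Other things:** None of the objects on the table looked moved in the last scene view. The blue collar was partly hidden by the arm there.

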